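Free the ratchet of the plate sealing press and push its arm down

TASK

The blue arm of the plate sealing press is held up by its ratchet: with the fingertips, press the red pawl tab all the way down so that the hook comes out of the teeth and stays out, and then push the green palm pad down until the arm is fully down at its stop, with the metal platen on the well plate. Only press and push; lift and carry nothing, and leave the well plate in its nest and everything else on the bench where it is. Finish with the pawl still free and the arm still down.

Things in the scene. Friction and masses are not known exactly. Their poses are not given: they have to be found in the camera images.
- press: White sealing press fixed to the bench; base 340 x 170 x 18 mm spans own x -135 to 205, y -85 to 85 mm; origin on the bench (z = 0). Own x runs from the green palm pad end (-x) to the red ratchet end (+x), z up. Place varies; own x points along world +y within 20 degrees. Arm hinge line: parallel to own y at x = 80, z = 95 mm. Toothed wheel (75 mm radius, on the hinge line) and pawl at y = -51 mm.
- hinge_point (a point): Fixed point on the arm's hinge line, midway between the two grey uprights, at x = 80, y = 0, z = 95 mm in the press frame; same axes as press.
- swing_arm (a joint): Angle of the blue arm, rad: 0 = fully up (sloping 0.72 above level), 0.72 = fully down at its stop (level, platen 1 mm over or on the well plate). Starts at 0 to 0.12. Stiff friction hinge: it stays where it is left; about 3 to 8 N down on the palm pad moves it. With the pawl engaged a steel tooth stops it hard at about 0.14; with the pawl free it moves all the way.
- palm_top (a point): Top centre of the green palm pad (slightly domed, 90 mm across, 19 mm thick) at the arm's free end: the point to push. It swings about the hinge line at radius 258 mm, at own y = 0 of the press, from 287 mm above the bench (arm up) to 125 mm (down), moving 83 mm farther from the hinge on the way. The pad's face leans 0.36 rad towards the hinge (arm up), through level, to 0.36 rad outwards (down).
- pawl (a joint): Angle of the red pawl, rad: 0 = hook in the teeth, 0.42 = tab fully down, hook well clear of the teeth. Starts at 0 to 0.05; above about 0.2 the teeth pass under the hook. Friction pivot: it stays where it is left; about 3 N on the tab moves it.
- tab_top (a point): Centre of the upper face of the pawl's red thumb tab (plate 40 mm along press x, 46 mm along press y, 7 mm thick), at x = 211, y = -45, z = 174 mm in the press frame when engaged; nothing is above it. The pawl turns about a pin (parallel to press y) 51 mm from this point towards press -x and 19 mm lower; the tab goes down 22 mm over its whole travel.
- well_plate: Clear 96-well plate, 128 x 86 x 14.5 mm, loose in the shallow nest (7 mm rim) on the press base below the platen. Origin under its centre.
- specimen_cup: Bystander: cup with orange lid, 60 mm across, 68 mm high; origin under its centre.
- amber_bottle: Bystander: small amber bottle with black cap, 38 mm across, 75 mm high; origin under its centre.
- white_bottle: Bystander: white bottle, 60 mm across, 130 mm high; origin under its centre.
- pipette: Bystander: white pipette lying flat, 290 mm long, 34 mm wide, 24 mm high; origin under its middle, long axis own x.
- marker_pen: Bystander: black pen with green cap lying flat, about 135 mm long, 14 mm high; origin under it, long axis own x.
- tube_rack: Bystander: white tube rack with capped tubes, 172 x 92 mm, 86 mm high over the caps; origin under its centre.
- tip_box: Bystander: yellow pipette tip box with pale lid, 122 x 87 x 71 mm; origin under its centre.
There are look-alikes about, which are no part of the job. There is more than one size of the well_plate; the job needs the smallest.

How it is judged:
On the way, in this order (a step that is already met when the one before it is completed fails the run):
1. the pawl is pressed free of the teeth while the arm is still up (value of joint pawl above 0.25 rad and value of joint swing_arm below 0.2 rad), for 0.2 s.
2. the arm is pushed fully down (value of joint swing_arm above 0.68 rad), for 0.2 s.
At the end, for the whole second after the job is handed in: Arm fully down at its stop (joint above 0.68 of 0.72 rad), pawl still free (above 0.22 rad), the well plate still flat in its nest (moved less than 8 mm), every bystander within 25 mm of where it started (value of joint swing_arm above 0.68 rad and value of joint pawl above 0.22 rad and z of well_plate in the frame of press below 0.021 m and distance of each of specimen_cup, amber_bottle, white_bottle, pipette, marker_pen, tube_rack, tip_box from where it was at the start of the episode below 0.025 m and distance of well_plate from where it was at the start of the episode below 0.008 m); the robot touches nothing.
It fails at once if the well plate is lifted or taken out of its nest (distance of well_plate from where it was at the start of the episode above 0.012 m).
It fails at once if a bystander is lifted, carried or knocked away (distance of any of specimen_cup, amber_bottle, white_bottle, pipette, marker_pen, tube_rack, tip_box from where it was at the start of the episode above 0.03 m).
It also fails if it takes over 51 s, if anything falls off the work surface, if the arm or the gripper's body presses on something with over 40 N, if the wrist force passes 120 N, or if a joint passes its speed limit or range.

ROBOT

A 6-joint arm with a two-finger parallel gripper is mounted at the origin on the work surface. World frame = base frame: x ahead of the robot, y to its left, z up, the work surface at z = 0. Lengths are in m, angles in rad, forces in N, time in s.
With the tool pointing down it reaches from about 0.225 to 0.875 m from the base axis. Payload 3.4 kg.
Tool frame: the origin (TCP) lies on the mounting face of the last link; the fingertips stand 173 mm ahead of it and the grasp point (between the pads) lies 155 mm ahead of it; x points along the fingers, z is the direction in which the jaws open and shut, and the axes are right-handed (so a half turn about x gives the same grasp; the last joint's range is limited). The gripper opens to 85 mm and grips with 20 to 120 N. Pads are 22 mm wide; open, the fingers measure 114 mm over their backs; the gripper's body (76 mm by 85 mm) begins 54 mm behind the grasp point. The pads swing forward as they close: fully open they stand 13 mm farther back than shut.
Start: joints at [1.2, 0.276, 1.505, -0, 1.361, -0.121], TCP at [0.142, 0.557, 0.405] pointing down, gripper open.
Joint ranges: [-2.89, 2.89], [-0.75, 2.08], [0.22, 2.7], [-1.18, 4.32], [0.11, 2.71], [-2.7, 2.7]. Speed limits (rad/s): [2.57, 2.57, 3.14, 3.14, 3.14, 3.14].

INTERFACE

Orientations are given as a rotation vector (axis times angle).
In Python, from plant import arm, optics, job gives the robot as it stands. The module is installed in compiled form; this text tells all that it offers.
- The arm moves only by the tool apply_moves, never from a script. Its argument "deltas" is a list that holds one entry, the list of rows, each a list of 7 numbers: the opening in per cent of the stroke, from 0 (shut) to 100 (fully open), then the shift along the tool's x, y, z in m, then the turn, a rotation vector about the tool's x, y, z in degrees. A call has 1 to 8 rows; each row shifts and turns the pose as measured when the row begins, along the tool's axes as they then stand; what a row does not reach is not made up. A row lasts 1/8 s, in which the tool goes at most 62.5 mm and 10.7 degrees, less where a joint would pass 70% of its speed; a pose out of reach is approached as far as the arm can. A call is refused whole if a number of a shift passes 0.0625 or a number of a turn 10.7, either way. A call with a gripper value outside its range is refused whole. The fingers move at their own pace and stop on an object; "grip_force" is the grip in N (left out, the last holds). Time passes only in rows, so rows that do not move let the fingers close. It gives the time, the measured TCP pose, the force and the opening at its end, in the units of the state.
- arm.state(): the state, without advancing time (a new reading comes with each control period).
- optics.get_image(name): name is "scene" or "top" or "wrist"; returns (picture, depth): 384x512x3 uint8, blue, green, red; 384x512 float32, m along the optical axis (not along the pixel's ray), 0 where there is no reading.
- optics.camera_info(name): a dict with "fx", "fy", "cx", "cy" (pixels), "R" (3x3) and "t" (3): a world point X has camera coordinates R X + t; the wrist camera has in their place "mount" (4x4, takes a point from camera to tool coordinates, whose origin is the TCP and whose axes are the tool frame's). Camera axes: x right, y down, z forward; pixel columns grow to the right and rows downward; lengths in m; the calibration is good to about 2 mm. A picture is of the moment at which its call begins: read the wrist's pose just before it. camera_info takes no time and is no camera call.
- job.hand_in(): hands the job in, once; it reports no verdict.
The state is a dict: "time": time; "qpos": joint angles; "joint_velocities": joint speeds; "tau": joint torques, N m; "position": TCP position; "orientation": TCP orientation; "force": force on the tool from outside, world axes, zero at the start; "moment": the same for the moment, N m; "finger_gap": opening from 0.0 (shut) to 1.0 (fully open).
Only numpy, scipy, OpenCV 4.12 (cv2) and the standard library are available. Lean on these libraries where they do the work, as an engineer would, in place of code of your own. Each camera call takes 0.05 s, during which the arm holds its last target. There are 200 camera calls.

## Working session

There is one attempt and no reset: what is moved stays moved. The work goes in short steps, Python scripts to look and compute and a tool call to move; the robot and the scene stay as the last step left them, time stands still between calls to the robot, and variables do not carry over. Pictures are saved under pics/ and viewed, about 8 in all and at most 12, crops included, and the job is handed in when it is done.

Besides the shell and the picture viewer there is one more tool, called in YAML: its name, and indented under it one key for each argument. apply_moves: Moves the arm, as the interface text tells. Its arguments: {"type":"object","properties":{"deltas":{"type":"array"},"grip_force":{"type":"number"}},"required":["deltas"]}

```bash
mkdir -p pics
cat > h.py <<'E'
import numpy as np, cv2
from plant import arm, optics, job
from scipy.spatial.transform import Rotation as Ro
def grab(name):
    s=arm.state(); im,d=optics.get_image(name); c=optics.camera_info(name)
    v,u=np.mgrid[0:384,0:512]
    P=np.stack([(u-c['cx'])/c['fx']*d,(v-c['cy'])/c['fy']*d,d],-1)
    if 'mount' in c:
        M=np.array(c['mount']); P=P@M[:3,:3].T+M[:3,3]
        P=P@Ro.from_rotvec(s['orientation']).as_matrix().T+s['position']
    else: P=(P-np.array(c['t']))@np.array(c['R'])
    P[d==0]=np.nan
    return im,d,P
def st():
    s=arm.state(); R=Ro.from_rotvec(s['orientation']).as_matrix()
    print(s['time'],np.round(s['position'],4),'R',np.round(R,3).tolist(),'F',np.round(s['force'],1),s['finger_gap'],np.round(s['qpos'],2))
    return s,R
E
python3 - <<'E'
from h import *
st()
for n in ('scene','top'):
    im,d,P=grab(n); np.savez(''+n,im=im,P=P)
    cv2.imwrite(f'pics/{n}0.png',cv2.resize(im,(800,600)))
    hsv=cv2.cvtColor(im,cv2.COLOR_BGR2HSV)
    for nm,lo,hi in (('red',(0,150,80),(6,255,255)),('red2',(174,150,80),(180,255,255)),('green',(40,90,50),(85,255,255)),('blue',(100,120,50),(125,255,255))):
        m=cv2.inRange(hsv,lo,hi); k,l,s_,c=cv2.connectedComponentsWithStats(m)
        for i in range(1,k):
            if s_[i,4]>40:
                q=P[l==i]; print(n,nm,s_[i].tolist(),np.round(np.nanmedian(q,0),3),np.round(np.nanmin(q,0),3),np.round(np.nanmax(q,0),3))
E
```

```text
0.0 [0.1421 0.557  0.4038] R [[-0.001, -0.969, 0.247], [-0.002, 0.247, 0.969], [-1.0, 0.0, -0.002]] F [ 0.2 -1.1  0.1] 1.0004050400697562 [ 1.2   0.28  1.51 -0.    1.36 -0.12]
scene red [47, 170, 65, 55, 1554] [ 0.823 -0.634  0.065] [ 0.76  -0.796 -0.001] [ 0.904 -0.602  0.118]
scene red [277, 207, 41, 25, 172] [0.601 0.137 0.173] [0.585 0.024 0.159] [0.625 0.174 0.191]
scene green [234, 149, 25, 20, 365] [ 0.516 -0.152  0.266] [ 0.468 -0.198  0.232] [ 0.551 -0.115  0.283]
scene blue [247, 39, 18, 48, 391] [-0.828 -1.061 -0.056] [-0.945 -1.104 -0.243] [-0.795 -1.021  0.066]
scene blue [267, 44, 19, 50, 432] [-0.828 -0.901 -0.055] [-0.951 -0.944 -0.243] [-0.803 -0.868  0.071]
scene blue [309, 55, 21, 51, 506] [-0.829 -0.582 -0.051] [-0.978 -0.619 -0.238] [-0.799 -0.552  0.07 ]
scene blue [331, 61, 23, 52, 551] [-0.829 -0.421 -0.054] [-0.968 -0.46  -0.238] [-0.8   -0.394  0.07 ]
scene blue [103, 152, 38, 33, 880] [ 0.64  -0.68   0.076] [ 0.537 -0.767  0.009] [ 0.679 -0.642  0.12 ]
scene blue [251, 170, 27, 35, 194] [ 0.524 -0.071  0.178] [ 0.505 -0.13   0.136] [ 0.541 -0.013  0.225]
sc
[... 186 characters left out ...]
717 0.177]
top red [425, 80, 57, 42, 1270] [ 0.837 -0.723  0.006] [ 0.757 -0.848 -0.005] [ 0.937 -0.609  0.115]
top red [185, 163, 50, 15, 298] [0.595 0.141 0.172] [0.577 0.023 0.155] [0.621 0.175 0.192]
top green [282, 167, 13, 4, 49] [ 0.621 -0.157  0.012] [ 0.614 -0.178 -0.005] [ 0.628 -0.136  0.018]
top green [281, 183, 32, 32, 752] [ 0.502 -0.159  0.268] [ 0.459 -0.201  0.018] [ 0.568 -0.117  0.282]
top blue [436, 150, 44, 43, 1052] [ 0.593 -0.699  0.098] [ 0.526 -0.781  0.002] [ 0.667 -0.65   0.13 ]
top blue [229, 186, 52, 15, 403] [ 0.522 -0.034  0.151] [ 0.501 -0.115  0.026] [0.554 0.044 0.215]
top blue [8, 192, 20, 19, 320] [0.51  0.686 0.17 ] [0.482 0.656 0.148] [0.539 0.727 0.177]
```

View pics/top0.png

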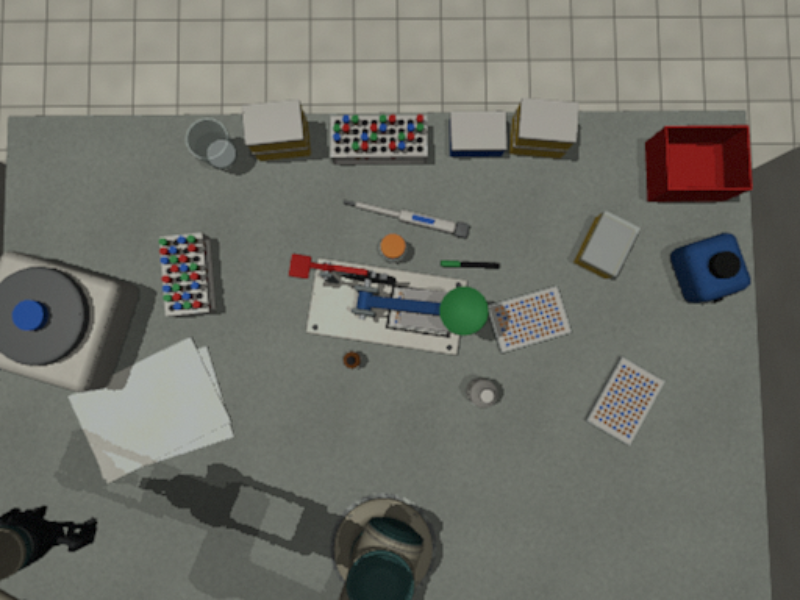

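View pics/scene0.png

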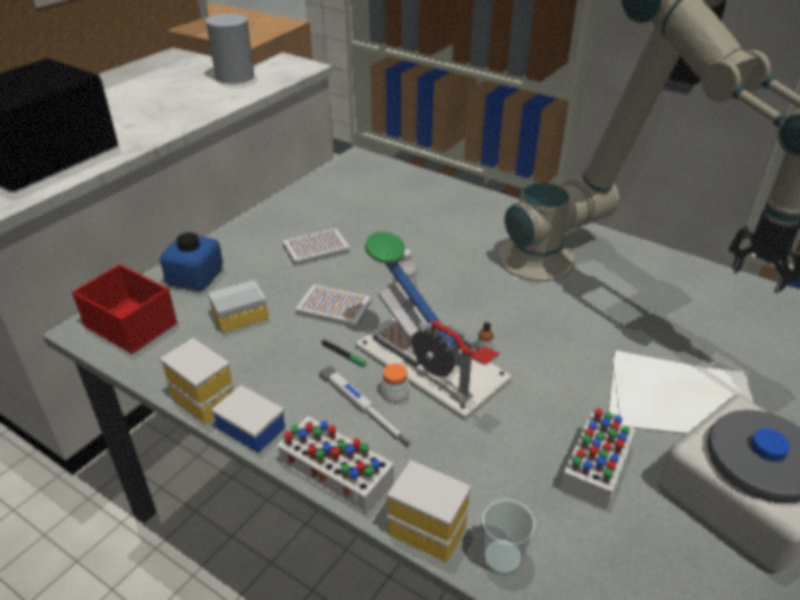

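Run:
```python
import numpy as np,cv2
z=np.load('top.npz');im,P=z['im'],z['P']
hsv=cv2.cvtColor(im,cv2.COLOR_BGR2HSV)
# red region, tab = far +y flat part
for n in ('top','scene'):
    z=np.load(n+'.npz');im,P=z['im'],z['P'];hsv=cv2.cvtColor(im,cv2.COLOR_BGR2HSV)
    m=(cv2.inRange(hsv,(0,130,60),(8,255,255))>0)&(P[...,0]<.7)&(P[...,1]>-.1)
    q=P[m]
    for a in np.arange(0.02,.2,.01):
        k=q[(q[:,1]>=a)&(q[:,1]<a+.01)]
        if len(k): print(n,round(a,2),len(k),np.round(k.mean(0),3),np.round(k.min(0),3),np.round(k.max(0),3))
    g=(cv2.inRange(hsv,(40,90,50),(85,255,255))>0)&(P[...,2]>.2); q=P[g]
    c=q.mean(0); u,s,v=np.linalg.svd(q-c); print('pad',c,v[2],(q.min(0)+q.max(0))/2)
```

```text
top 0.02 10 [0.584 0.026 0.187] [0.58  0.023 0.185] [0.589 0.029 0.19 ]
top 0.03 12 [0.585 0.035 0.186] [0.58  0.032 0.183] [0.59  0.038 0.189]
top 0.04 10 [0.586 0.044 0.185] [0.581 0.041 0.182] [0.59  0.047 0.187]
top 0.05 16 [0.588 0.055 0.185] [0.584 0.05  0.18 ] [0.593 0.06  0.192]
top 0.06 9 [0.59  0.065 0.186] [0.587 0.062 0.183] [0.593 0.068 0.189]
top 0.07 12 [0.592 0.075 0.186] [0.587 0.071 0.183] [0.596 0.078 0.189]
top 0.08 10 [0.593 0.083 0.184] [0.587 0.08  0.181] [0.597 0.087 0.187]
top 0.09 10 [0.594 0.094 0.173] [0.589 0.091 0.168] [0.598 0.098 0.178]
top 0.1 12 [0.598 0.104 0.165] [0.593 0.101 0.155] [0.603 0.109 0.169]
top 0.11 10 [0.599 0.114 0.164] [0.593 0.11  0.16 ] [0.603 0.117 0.168]
top 0.12 14 [0.6   0.125 0.167] [0.595 0.12  0.16 ] [0.606 0.129 0.174]
top 0.13 23 [0.603 0.136 0.17 ] [0.586 0.132 0.166] [0.618 0.138 0.178]
top 0.14 49 [0.598 0.145 0.171] [0.577 0.14  0.165] [0.618 0.15  0.177]
top 0.15 48 [0.599 0.155 0.172] [0.577 0.15  0.168] [0.621 0.16  0.176]
top 0.16 42 [0.6   0.165 0.173] [0.58  0.161 0.169] [0.621 0.169 0.178]
top 0.17 15 [0.595 0.1
[... 763 characters left out ...]
e 0.1 15 [0.6   0.105 0.165] [0.59  0.102 0.158] [0.607 0.11  0.175]
scene 0.11 10 [0.605 0.116 0.164] [0.601 0.11  0.159] [0.609 0.12  0.168]
scene 0.12 7 [0.607 0.126 0.167] [0.602 0.121 0.16 ] [0.609 0.129 0.173]
scene 0.13 13 [0.61  0.136 0.17 ] [0.594 0.134 0.167] [0.621 0.14  0.175]
scene 0.14 28 [0.603 0.145 0.171] [0.583 0.14  0.166] [0.622 0.15  0.176]
scene 0.15 25 [0.606 0.155 0.173] [0.583 0.151 0.17 ] [0.625 0.16  0.176]
scene 0.16 26 [0.607 0.165 0.175] [0.585 0.16  0.17 ] [0.624 0.17  0.178]
scene 0.17 11 [0.598 0.172 0.174] [0.585 0.17  0.169] [0.619 0.174 0.179]
pad [ 0.51191906 -0.15211533  0.26510461] [0.04569169 0.34338687 0.93808194] [ 0.27538136 -0.08396436  0.24959511]
```

The top view shows the press at 800x600 pixels (300–470, 255–355). The red tab is at (300,265), at world ≈ (0.602, 0.155, 0.173). The green pad is at (463,311), at world ≈ (0.505, -0.155, 0.27). Press yaw is about 0.17 rad towards world +x. The scene view agrees: nothing is above the tab or the pad.

apply_moves:
  deltas:
    - [[0,0,-0.054,-0.027,0,0,0],[0,0,-0.054,-0.027,0,0,0],[0,0,-0.054,-0.027,0,0,0],[0,0,-0.054,-0.027,0,0,0],[0,0,-0.054,-0.027,0,0,0],[0,0,-0.054,-0.027,0,0,0],[0,0,-0.054,-0.027,0,0,0],[0,0,-0.054,-0.027,0,0,0]]

```text
time: 1.1
position: [0.5154, 0.2358, 0.4004]
orientation: [-1.03, 1.317, 1.032]
force: [-0.2, 1.6, -0.2]
finger_gap: -0.0
```

```bash
cat > go.py <<'E'
import sys; from h import *
s,R=st(); t=np.array(eval(sys.argv[1])); print('tool delta',np.round(R.T@(t-s['position']),4))
E
python3 go.py "[.602,.155,.390]"
```

```text
1.1 [0.5154 0.2358 0.4004] R [[-0.004, -0.971, 0.238], [-0.002, 0.238, 0.971], [-1.0, 0.003, -0.003]] F [-0.2  1.6 -0.2] -0.0002329995389690011 [ 0.31  0.27  1.53 -0.    1.35 -1.02]
tool delta [ 0.0102 -0.1033 -0.0578]
```

apply_moves:
  deltas:
    - [[0,0,-0.05,-0.029,0,0,0],[0,0,-0.05,-0.029,0,0,0],[0,0.005,-0.004,0,0,0,0],[0,0,0,0,0,0,0]]

```text
time: 1.6
position: [0.6077, 0.1482, 0.392]
orientation: [-1.024, 1.323, 1.029]
force: [-0.1, 0.1, -0.1]
finger_gap: -0.001
```

```bash
python3 go.py "[.603,.156,.360]"
python3 - <<'E'
from h import *
im,d,P=grab('wrist'); cv2.imwrite('pics/w1.png',im)
hsv=cv2.cvtColor(im,cv2.COLOR_BGR2HSV)
m=((cv2.inRange(hsv,(0,130,60),(8,255,255))>0))&(P[...,2]>.15)&(P[...,2]<.2); q=P[m]
if len(q):
  k=q[q[:,1]>.137]; print(len(k),np.round(k.mean(0),4),k.min(0),k.max(0))
E
```

```text
1.6 [0.6077 0.1482 0.392 ] R [[-0.007, -0.97, 0.244], [-0.002, 0.244, 0.97], [-1.0, 0.007, -0.004]] F [-0.1  0.1 -0.1] -0.0011333721520880035 [ 0.13  0.36  1.41 -0.    1.38 -1.2 ]
tool delta [0.032  0.0062 0.0066]
3327 [0.5975 0.1553 0.1715] [0.57487006 0.13700447 0.1641069 ] [0.62387867 0.17555477 0.17549368]
```

View pics/w1.png

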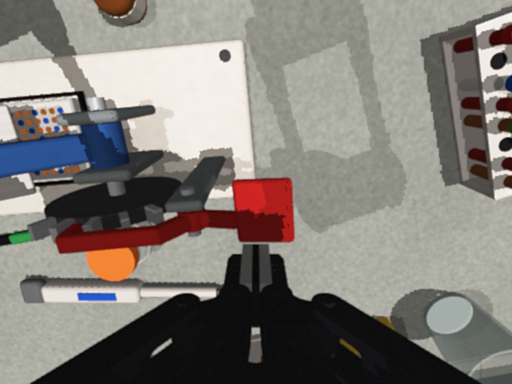

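The wrist view shows the shut fingertips at (257,250), just beside the red tab (235–293, 180–242). The tab centre measures (0.599, 0.156, 0.172).

apply_moves:
  deltas:
    - [[0,0.015,0.01,0.008,0,0,0],[0,0.02,0,0,0,0,0],[0,0.008,0,0,0,0,0],[0,0,0,0,0,0,0]]

```text
time: 2.15
position: [0.5953, 0.1635, 0.3501]
orientation: [-1.03, 1.318, 1.035]
force: [-0.4, 0.1, -0.1]
finger_gap: -0.0
```

```bash
python3 go.py "[.600,.158,.325]"
```

```text
2.15 [0.5953 0.1635 0.3501] R [[-0.006, -0.972, 0.237], [-0.001, 0.237, 0.972], [-1.0, 0.006, -0.002]] F [-0.4  0.1 -0.1] -5.069418604825204e-05 [ 0.16  0.37  1.5  -0.    1.28 -1.18]
tool delta [ 0.0251 -0.006  -0.0042]
```

apply_moves:
  deltas:
    - [[0,0.005,-0.004,-0.002,0,0,0],[0,0.007,0,0,0,0,0],[0,0.006,0,0,0,0,0],[0,0.004,0,0,0,0,0],[0,0,0,0,0,0,0]]

```text
time: 2.78
position: [0.5992, 0.162, 0.3301]
orientation: [-1.029, 1.311, 1.034]
force: [0.0, 0.8, 2.0]
finger_gap: -0.004
```

```bash
python3 go.py "[.600,.158,.324]"
```

```text
2.775 [0.5992 0.162  0.3301] R [[-0.001, -0.972, 0.236], [0.003, 0.236, 0.972], [-1.0, 0.001, 0.003]] F [0.  0.8 2. ] -0.004140350570589898 [ 0.15  0.39  1.52  0.    1.23 -1.18]
tool delta [ 0.0061 -0.0017 -0.0037]
```

apply_moves:
  deltas:
    - [[0,0.004,0,0,0,0,0],[0,0.003,0,0,0,0,0],[0,0,0,0,0,0,0]]

```text
time: 3.15
position: [0.5992, 0.1618, 0.3241]
orientation: [-1.029, 1.311, 1.033]
force: [-0.8, 1.3, 4.5]
finger_gap: 0.003
```

apply_moves:
  deltas:
    - [[0,0.002,0,0,0,0,0],[0,0,0,0,0,0,0]]

```text
time: 3.4
position: [0.5989, 0.1618, 0.3243]
orientation: [-1.03, 1.31, 1.032]
force: [-0.4, 2.2, 2.0]
finger_gap: 0.002
```

apply_moves:
  deltas:
    - [[0,0.003,0,0,0,0,0],[0,0.003,0,0,0,0,0],[0,0.002,0,0,0,0,0]]

```text
time: 3.78
position: [0.5982, 0.1617, 0.3237]
orientation: [-1.031, 1.306, 1.029]
force: [-4.2, 1.1, 11.9]
finger_gap: -0.001
```

```bash
python3 go.py "[.600,.158,.420]"
python3 - <<'E'
from h import *
for n in ('scene','top'):
    im,d,P=grab(n); hsv=cv2.cvtColor(im,cv2.COLOR_BGR2HSV)
    m=(cv2.inRange(hsv,(0,130,60),(8,255,255))>0)&(P[...,0]<.7)&(P[...,1]>-.1)
    q=P[m]
    for a in np.arange(0.02,.2,.02):
        k=q[(q[:,1]>=a)&(q[:,1]<a+.02)]
        if len(k): print(n,round(a,2),len(k),np.round(np.median(k,0),3))
E
```

```text
3.775 [0.5982 0.1617 0.3237] R [[0.006, -0.972, 0.237], [0.003, 0.237, 0.972], [-1.0, -0.005, 0.005]] F [-4.2  1.1 11.9] -0.0005709284432246037 [ 0.15  0.39  1.53  0.    1.21 -1.18]
tool delta [-0.0963 -0.0031 -0.0027]
scene 0.02 1 [0.594 0.04  0.212]
scene 0.04 17 [0.594 0.051 0.208]
scene 0.06 16 [0.596 0.069 0.201]
scene 0.08 17 [0.601 0.095 0.189]
scene 0.1 26 [0.603 0.108 0.162]
scene 0.12 14 [0.609 0.133 0.157]
scene 0.14 27 [0.616 0.149 0.153]
scene 0.16 17 [0.618 0.167 0.148]
top 0.02 11 [0.586 0.036 0.21 ]
top 0.04 21 [0.588 0.051 0.209]
top 0.06 22 [0.591 0.07  0.199]
top 0.08 22 [0.593 0.092 0.191]
top 0.1 1 [0.593 0.108 0.163]
top 0.12 2 [0.615 0.137 0.153]
top 0.14 9 [0.582 0.146 0.153]
```

The pawl is down at its stop: the force rose to 12 N and the tab and hook slopes changed by about 0.35–0.4 rad. Next I lift off and go over to the pad.

apply_moves:
  deltas:
    - [[0,-0.04,0,0,0,0,0],[0,-0.055,0,0,0,0,0],[0,-0.055,0.003,-0.02,0,0,0],[0,0,0.003,-0.06,0,0,0],[0,0,0.003,-0.06,0,0,0],[0,0,0.003,-0.06,0,0,0],[0,0,0.003,-0.06,0,0,0],[0,0,0.003,-0.05,0,0,0]]

```text
time: 4.88
position: [0.5068, -0.1448, 0.4728]
orientation: [-1.045, 1.314, 1.028]
force: [0.6, -0.5, 0.2]
finger_gap: -0.002
```

```bash
python3 go.py "[.501,-.158,.455]"
python3 - <<'E'
from h import *
im,d,P=grab('wrist'); cv2.imwrite('pics/w2.png',im)
for n in ('wrist','scene'):
    if n!='wrist': im,d,P=grab(n)
    hsv=cv2.cvtColor(im,cv2.COLOR_BGR2HSV)
    g=(cv2.inRange(hsv,(40,90,40),(85,255,255))>0)&(P[...,2]>.2)&(P[...,0]>.4); q=P[g]
    if len(q): print(n,'pad',len(q),np.round(q.mean(0),3),np.percentile(q,2,0),np.percentile(q,98,0))
    m=(cv2.inRange(hsv,(0,130,60),(8,255,255))>0)&(P[...,0]<.7)&(P[...,1]>.02)&(P[...,2]>.1);q=P[m]
    for a in np.arange(0.02,.2,.03):
        k=q[(q[:,1]>=a)&(q[:,1]<a+.03)]
        if len(k): print(n,round(a,2),len(k),np.round(np.median(k,0),3))
E
```

```text
4.875 [ 0.5068 -0.1448  0.4728] R [[0.003, -0.973, 0.231], [-0.01, 0.231, 0.973], [-1.0, -0.005, -0.009]] F [ 0.6 -0.5  0.2] -0.0022527307729778567 [-0.41  0.17  1.48 -0.01  1.48 -1.74]
tool delta [ 0.0179  0.0027 -0.014 ]
wrist pad 12223 [ 0.493 -0.16   0.268] [ 0.46087222 -0.19767749  0.25316935] [ 0.53092605 -0.12091022  0.27647023]
wrist 0.02 593 [0.585 0.035 0.208]
wrist 0.05 60 [0.585 0.052 0.207]
wrist 0.08 53 [0.596 0.091 0.155]
scene pad 356 [ 0.516 -0.15   0.269] [ 0.47354864 -0.18806834  0.24562498] [ 0.54835222 -0.11752468  0.27869992]
scene 0.02 9 [0.594 0.044 0.211]
scene 0.05 28 [0.597 0.066 0.204]
scene 0.08 44 [0.6   0.099 0.178]
scene 0.11 37 [0.606 0.126 0.156]
scene 0.14 104 [0.604 0.155 0.152]
scene 0.17 11 [0.604 0.172 0.147]
```

View pics/w2.png

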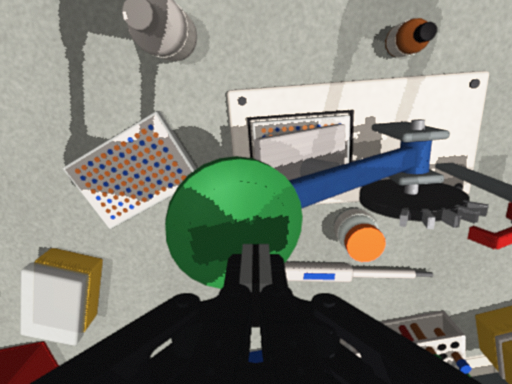

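The wrist view shows the fingertips over the green pad (pad at 165–300, 155–290; tips at (257,250)). The pad centre is ≈ (0.499, -0.158, 0.268). The pawl has stayed down, with the tab at z = 0.152.

apply_moves:
  deltas:
    - [[0,0.015,0.004,-0.014,0,0,0],[0,0.01,0,0,0,0,0],[0,0.008,0,-0.005,0,0,0],[0,0.008,0,-0.006,0,0,0]]

```text
time: 5.48
position: [0.4967, -0.1723, 0.4302]
orientation: [-1.049, 1.322, 1.021]
force: [-1.4, -0.3, 4.7]
finger_gap: -0.001
```

```bash
python3 go.py "[.499,-.165,.435]"
```

```text
5.475 [ 0.4967 -0.1723  0.4302] R [[0.003, -0.972, 0.234], [-0.019, 0.234, 0.972], [-1.0, -0.007, -0.018]] F [-1.4 -0.3  4.7] -0.0014641317322332532 [-0.46  0.18  1.57 -0.02  1.38 -1.79]
tool delta [-0.0049 -0.0006  0.0075]
```

apply_moves:
  deltas:
    - [[0,0.013,0,-0.008,0,0,0],[0,0.013,0,-0.008,0,0,0],[0,0.013,0,-0.007,0,0,0],[0,0.013,0,-0.007,0,0,0],[0,0.013,0,-0.006,0,0,0]]

```text
time: 6.1
position: [0.4901, -0.207, 0.3659]
orientation: [-1.065, 1.32, 1.021]
force: [-0.5, 0.1, 5.2]
finger_gap: -0.004
```

```bash
python3 go.py "[.495,-.195,.36]"
```

```text
6.1 [ 0.4901 -0.207   0.3659] R [[0.007, -0.975, 0.224], [-0.028, 0.224, 0.974], [-1.0, -0.013, -0.026]] F [-0.5  0.1  5.2] -0.0041227461244076 [-0.52  0.23  1.67 -0.02  1.22 -1.86]
tool delta [ 0.0056 -0.002   0.013 ]
```

apply_moves:
  deltas:
    - [[0,0.013,-0.001,-0.003,0,-0.3,0],[0,0.013,-0.001,-0.003,0,-0.3,0],[0,0.013,0,-0.002,0,-0.3,0],[0,0.01,0,-0.001,0,-0.3,0],[0,0.008,0,0,0,-0.3,0]]

```text
time: 6.72
position: [0.4901, -0.2209, 0.3058]
orientation: [-1.058, 1.305, 1.03]
force: [-1.5, -4.5, 4.8]
finger_gap: -0.001
```

```bash
python3 go.py "[.491,-.225,.298]"
```

```text
6.725 [ 0.4901 -0.2209  0.3058] R [[0.011, -0.975, 0.22], [-0.012, 0.22, 0.975], [-1.0, -0.013, -0.01]] F [-1.5 -4.5  4.8] -0.00140850196117364 [-0.55  0.29  1.74 -0.01  1.09 -1.9 ]
tool delta [ 0.0078 -0.0017 -0.0037]
```

apply_moves:
  deltas:
    - [[0,0.006,0,0,0,0,0],[0,0.006,0,0,0,0,0],[0,0.005,0,0,0,0,0]]

```text
time: 7.1
position: [0.4899, -0.2212, 0.2979]
orientation: [-1.061, 1.304, 1.028]
force: [-12.8, 2.2, 41.4]
finger_gap: -0.002
```

apply_moves:
  deltas:
    - [[0,0.005,0,0,0,0,0],[0,0.004,0,0,0,0,0],[0,0.004,0,0,0,0,0]]

```text
time: 7.48
position: [0.4887, -0.2204, 0.2982]
orientation: [-1.068, 1.302, 1.022]
force: [-8.0, -1.2, 27.9]
finger_gap: -0.001
```

The arm is at its hard stop: 28–41 N, with the fingertip at z ≈ 0.125. I'll retreat and check.

apply_moves:
  deltas:
    - [[0,-0.02,0,0,0,0,0],[0,-0.05,0,0,0,0,0],[0,-0.06,0,0,0,0,0],[0,-0.06,0.05,0,0,0,0],[0,0,0.05,0,0,0,0],[0,0,0.05,0,0,0,0],[0,0,0,0,0,0,0]]

```text
time: 8.35
position: [0.3469, -0.1793, 0.4728]
orientation: [-1.051, 1.282, 1.039]
force: [1.0, -0.4, 1.0]
finger_gap: 0.005
```

Run:
```python
from h import *
st()
for n in ('top','scene'):
    im,d,P=grab(n); cv2.imwrite(f'pics/{n}9.png',cv2.resize(im[110:270,140:380] if n=='top' else im[120:300,160:400],(800,600) if n=='scene' else (800,533)))
    hsv=cv2.cvtColor(im,cv2.COLOR_BGR2HSV)
    g=(cv2.inRange(hsv,(40,90,40),(85,255,255))>0)&(P[...,2]>.08)&(P[...,0]>.4); q=P[g]
    c=q.mean(0); v=np.linalg.svd(q-c)[2]
    print(n,'pad',len(q),np.round(c,3),v[2])
    m=(cv2.inRange(hsv,(0,130,60),(8,255,255))>0)&(P[...,0]<.7)&(P[...,1]>.02)&(P[...,2]>.1);q=P[m]
    for a in np.arange(0.02,.2,.03):
        k=q[(q[:,1]>=a)&(q[:,1]<a+.03)]
        if len(k): print(n,round(a,2),len(k),np.round(np.median(k,0),3))
```

```text
8.35 [ 0.3469 -0.1793  0.4728] R [[0.021, -0.976, 0.215], [0.007, 0.215, 0.977], [-1.0, -0.019, 0.012]] F [ 1.  -0.4  1. ] 0.005153963877520256 [-0.67 -0.05  1.72  0.02  1.46 -2.02]
top pad 779 [ 0.566 -0.078  0.112] [-0.06409444 -0.04439562 -0.99695583]
top 0.02 22 [0.587 0.039 0.211]
top 0.05 36 [0.59  0.064 0.203]
top 0.08 32 [0.595 0.094 0.19 ]
top 0.11 37 [0.6   0.127 0.157]
top 0.14 134 [0.598 0.156 0.151]
top 0.17 10 [0.591 0.173 0.146]
scene pad 461 [0.655 0.032 0.105] [0.07914    0.05068589 0.99557411]
scene 0.02 14 [0.592 0.045 0.211]
scene 0.05 29 [0.596 0.064 0.202]
scene 0.08 44 [0.6   0.099 0.178]
scene 0.11 36 [0.607 0.126 0.156]
scene 0.14 100 [0.603 0.155 0.151]
scene 0.17 13 [0.603 0.171 0.148]
```

View pics/scene9.png

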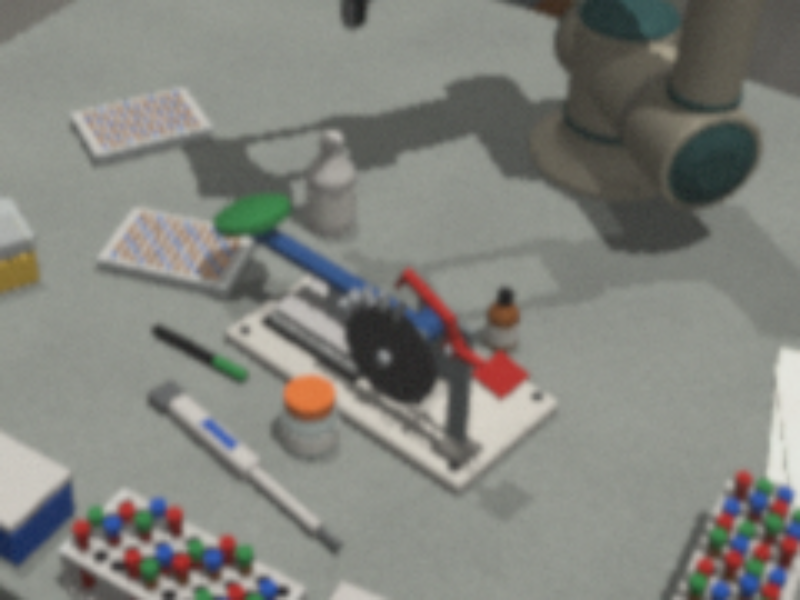

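View pics/top9.png

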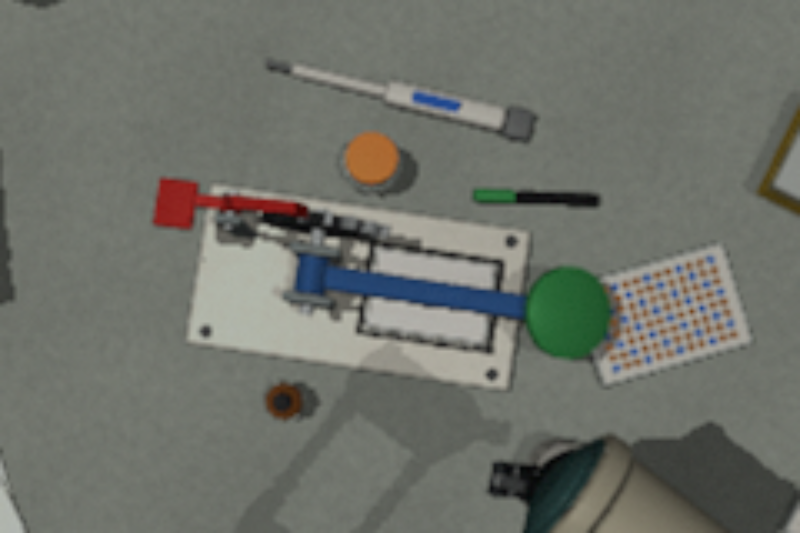

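Both views show the arm level, the platen in the nest, the hook clear of the wheel, the bystanders in place and the robot clear. The pad fit was polluted by other green items, so I'll redo it on the pad alone and then hand in.

Run:
```python
from h import *
im,d,P=grab('top'); hsv=cv2.cvtColor(im,cv2.COLOR_BGR2HSV)
g=(cv2.inRange(hsv,(40,90,40),(85,255,255))>0)&(P[...,2]>.08)&(abs(P[...,0]-.49)<.06)&(abs(P[...,1]+.22)<.06); q=P[g]
c=q.mean(0); n=np.linalg.svd(q-c)[2][2]; n*=np.sign(n[2]); print(len(q),c,n)
lean=np.arctan2(-n[1],n[2]); print('lean out',lean)
if lean>.28 and c[2]<.13: print(job.hand_in())
```

```text
541 [ 0.49252127 -0.21589262  0.12313211] [-0.03860422 -0.29534749  0.95460965]
lean out 0.3000498279070226
the job is handed in; nothing more can be done
None
```

I pressed the red pawl tab to its stop, then pushed the green pad down to its hard stop. I backed off clear of everything and handed the job in at about 8.5 s of the 51 s allowed. The hand-in gives no verdict.

- **Pawl:** the tab centre dropped from z = 0.172 to 0.151, which is about its full 22 mm of travel. It stayed there after the arm was pushed down, and the final pictures show the hook clear of the wheel.
- **Arm:** at the stop the force rose to about 41 N on the fingertips, well under the 120 N wrist limit. The pad then measured (0.493, -0.216, 0.123), against about (0.491, -0.219, 0.125) expected when fully down.
- **One disagreement:** the pad's lean measured 0.30 rad outwards instead of 0.36. I put this down to the domed pad and the coarse depth reading, because position and force both say the arm is at its stop. A first fit of the pad was spoiled by other green objects, so I redid it on the pad alone.
- **Everything else:** the platen sits in the nest, and the bystanders in the final views look unmoved. I did not measure the well plate's or the bystanders' displacement in numbers. The robot ended clear of everything.

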